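# Close the earthing switch behind the guard with the hook stick

## Task

The spark-test stand has to be earthed before anybody touches the caps in it: take the insulated hook stick from its rest, reach over the clear guard with its bent end and push the green paddle of the copper earthing blade away from you until the blade sits fully home in its jaws. It goes in stiffly, so feel for the stop and do not force it: the stick must never press on the stand with more than 25 N, and neither hand nor arm may touch the stand. Then lay the stick back in its rest as it was, let go, and leave the other things alone.

Things in the scene. Friction and masses are not known exactly. Their poses are not given: they have to be found in the camera images.
- spark_stand: Fixed test stand. Grey base 190 (x) x 250 (y) x 12 mm, origin under its centre at bench height, +x away from the robot to an upright cream board (front at x = 70, 205 high). Clear guard, open above, top 166 mm over the bench: front wall x = -94 to -86, side walls y = +-122. Inside: earthing switch at y = -60, two caps under electrodes at y = 15 and 70.
- earth_blade (a joint): Copper blade, swings in the stand's x-z plane, hinge at (20, -60, 62) mm in the stand's frame. 0 = upright, home at its stop; positive = top leans to the guard (starts 0.45 to 0.70, limit 0.78). Stays where left. In the last 0.2 rad sprung jaws resist: at the paddle it rises to 9 to 15 N while they spread, eases to 8 to 12 N sliding, springs out if left short, then the hard stop.
- paddle (a point): Centre of the front face (robot's side) of the green paddle at the blade's end, 88 mm from the hinge; paddle 30 wide (y), 20 high, 16 deep (mm). With the blade home this face lies at (8, -60, 150) mm in the stand's frame with nothing before it.
- stick_grip (a point): Hook stick, 0.13 to 0.2 kg: centre of its black handle, 22 wide (y), 26 high (z), x = -55 to 46 mm; grip here from above. +x along the stick: black disc of radius 21 at x = 46 to 51, yellow rod of radius 6 to x = 160, then a square bend down (-z): steel leg of radius 5 at x = 170, its tip 105 mm below the handle's axis.
- stick_rest: Fixed rest of the hook stick: dark steel plate 190 x 70 x 8 mm with two posts; origin at bench height right below rest_seat. x along the stick.
- rest_seat (a point): Where stick_grip lies in the rest (140 mm above the bench, same axes; +-3 mm along x at the start): saddle under the handle at x = -45 mm (26 mm between cheeks that flare, tops 18 mm above this point), open V under the rod at x = 85 mm. Between them the handle is free for fingers; the stick lifts straight out.
- ring_gauge: Bystander: grey steel ring 64 mm across, 14 high, origin under its centre.
- deburrer: Bystander: yellow deburring tool, 152 mm long, 18 thick.
- loose_cap: Bystander: red moulded cap, 46 mm across, 39 high.

How it is judged (in metres and radians):
On the way, in this order (a step that is already met when the one before it is completed fails the run):
1. the stick is lifted out of its rest (z of stick_grip in the frame of stick_rest above 0.185 m), for 0.1 s.
2. the blade is pushed home while the stick is out of its rest and reaches over the guard (value of joint earth_blade below 0.017 rad and z of stick_grip in the frame of stick_rest above 0.16 m and horizontal distance between stick_grip and paddle below 0.25 m), for 0.2 s.
At the end, for the whole second after the job is handed in: The blade is home in its jaws (within 0.017 rad of its stop, about 1.5 mm at the paddle) and the stick lies in both notches of its rest, leg down, within 20 mm of where it lay along its length, at the same height within 6 mm and level and in line within 0.1 rad, released (value of joint earth_blade below 0.017 rad and distance between stick_grip and rest_seat below 0.02 m and z of stick_grip in the frame of stick_rest between 0.134 and 0.146 m and angle between stick_grip's own z axis and vertical below 0.1 rad and angle between the x axis of stick_grip and the x axis of rest_seat, either way round below 0.1 rad and contact force between the fingers and anything else below 0.5 N); the robot touches nothing.
It fails at once if the stick presses on the stand, its guard or its switch with more than 25 N (contact force between hook_stick and spark_stand above 25 N).
It fails at once if hand or arm touches the stand or its switch (contact force between any of the fingers, the arm and spark_stand above 1 N).
It fails at once if the stick is dropped (height (world z) of stick_grip below 0.1 m).
It fails at once if a bystander is pushed away (distance of any of ring_gauge, deburrer, loose_cap from where it was at the start of the episode above 0.03 m).
It also fails if it takes over 54 s, if anything falls off the work surface, if the arm or the gripper's body presses on something with over 40 N, if the wrist force passes 120 N, or if a joint passes its speed limit or range.

## Robot

A 6-joint arm with a two-finger parallel gripper is mounted at the origin on a cart in front of the work surface, level with it; the furniture and walls round the work are solid. World frame = base frame: x ahead of the robot, y to its left, z up, the work surface at z = 0. Lengths are in m, angles in degrees, forces in N, time in s.
With the tool pointing down it reaches from about 0.4 to 0.825 m from the base axis. Payload 7 kg.
Tool frame: the origin (TCP) lies midway between the tips of the shut fingers; the grasp point (between the pads) lies 19 mm behind it; z points along the fingers, y is the line along which they close (so a half turn about z gives the same grasp; the last joint's range is limited). The gripper opens to 88 mm and grips with 3 to 60 N. Pads are 19 mm wide; open, the fingers measure 130 mm over their backs; the gripper's body (78 mm by 193 mm) begins 47 mm behind the grasp point.
Start: joints at [-58.035, 20.546, 0.682, 0, -70.136, -16.507], TCP at [0.18, -0.651, 0.227] pointing down, gripper open.
Joint ranges: [-176.03, 176.03], [-82.01, 121.73], [-58.28, 71.71], [-173.87, 95.51], [-174.79, -0.11], [-173.66, 173.66]. Speed limits (degrees/s): [136.94, 136.94, 172.46, 180, 180, 180].

## Interface

Orientations are given as [roll, pitch, yaw] about the fixed x, y, z axes, in that order (R = Rz(yaw) Ry(pitch) Rx(roll)).
In Python, from plant import ctrl, viewer, close_job gives the robot as it stands. The module is installed in compiled form; this text tells all that it offers.
- The arm moves only by the tool step_arm, never from a script. Its argument "moves" is a list that holds one entry, the list of rows, each a list of 5 numbers: the shift along the world's x, y, z in cm, then the turn about the world's z in rad, then the finger opening in cm, from 0 to 8.76. In form: [[[tx, ty, tz, twist, grip], ...]]. A call has 1 to 10 rows; each row shifts and turns the commanded pose from where the row before left it; what a row does not reach is not made up. A row lasts 1/10 s, in which the tool goes at most 50 mm and 8.59 degrees, less where a joint would pass 70% of its speed; a pose out of reach is approached as far as the arm can. A call with a gripper value outside its range is refused whole. The fingers move at their own pace and stop on an object; the grip force is fixed at half the most. Time passes only in rows, so rows that do not move let the fingers close. It gives the time, the measured TCP pose, the force, the opening and the grip force at its end, in the units of the state.
- ctrl.get_obs(): the state, without advancing time (a new reading comes with each control period).
- viewer.snapshot(name): name is "scene" or "side" or "wrist"; returns (picture, depth): 420x560x3 uint8, blue, green, red; 420x560 float32, m along the optical axis (not along the pixel's ray), 0 where there is no reading.
- viewer.camera_info(name): a dict with "camera_matrix" (3x3 intrinsics, pixels), "eye" and "orientation" of the camera in the world. Camera axes: x right, y down, z forward; pixel columns grow to the right and rows downward; lengths in m; the calibration is good to about 2 mm. A picture is of the moment at which its call begins: read the wrist's pose just before it. camera_info takes no time and is no camera call; for the wrist camera it gives the pose at the moment of the call.
- close_job(): hands the job in; it is judged then, once.
The state is a dict: "clock": time; "joint_pos": joint angles; "qvel": joint speeds; "tau": joint torques, N m; "tool_pos": TCP position; "orientation": TCP orientation; "force": force on the tool from outside, world axes, zero at the start; "moment": the same for the moment, N m; "opening": finger opening in m; "gripper_force": force on a finger pad.
Only numpy, scipy, OpenCV 4.12 (cv2) and the standard library are available. Lean on these libraries where they do the work, as an engineer would, in place of code of your own. Each camera call takes 0.05 s, during which the arm holds its last target. There are 200 camera calls.

## Working session

There is one attempt and no reset: what is moved stays moved. The work goes in short steps, Python scripts to look and compute and a tool call to move; the robot and the scene stay as the last step left them, time stands still between calls to the robot, and variables do not carry over. Pictures are saved under pics/ and viewed, at most 10 in all, crops included, and the job is handed in when it is done.

Besides the shell and the picture viewer there is one more tool, called after "Request:" in YAML: its name, and indented under it one key for each argument. step_arm: Moves the arm, as the interface text tells. Its arguments: {"type":"object","properties":{"moves":{"type":"array","items":{"type":"array","items":{"type":"array","items":{"type":"number"}}}}},"required":["moves"]}

```bash
mkdir -p pics
cat > h.py <<'E'
import numpy as np, cv2
from plant import ctrl, viewer
from scipy.spatial.transform import Rotation as R
def grab(n):
    i=viewer.camera_info(n); p,d=viewer.snapshot(n); return i,p,d
def rot(o):
    o=np.array(o,float)
    if o.shape==(3,3): return o
    if o.size==4: return R.from_quat(o).as_matrix()
    return R.from_euler('xyz',o,degrees=True).as_matrix()
def world(i,d):
    K=np.array(i['camera_matrix']); h,w=d.shape
    u,v=np.meshgrid(np.arange(w),np.arange(h))
    P=np.stack([(u-K[0,2])/K[0,0]*d,(v-K[1,2])/K[1,1]*d,d],-1)
    W=P@rot(i['orientation']).T+np.array(i['eye']); W[d==0]=np.nan; return W
E
python3 - <<'E'
from h import *
print(ctrl.get_obs())
for n in ("scene","side"):
    i,p,d=grab(n); print(n,i); cv2.imwrite(f"pics/{n}0.png",p); np.savez(f"{n}0.npz",W=world(i,d),p=p)
E
```

```text
{'clock': 0.0, 'joint_pos': array([-5.80344513e+01,  2.05901975e+01,  6.33519076e-01, -2.04367400e-02,
       -7.01350383e+01, -1.65075432e+01]), 'qvel': array([ 0.02345137,  0.01661191,  0.05683872,  0.01029142,  0.0414983 ,
       -0.11008426]), 'tau': array([-2.72672478e-04, -5.82712984e+01,  2.93045300e+01,  6.99709922e+00,
        6.59348574e-03, -1.61590774e-04]), 'tool_pos': array([ 0.17976216, -0.65011591,  0.22563372]), 'orientation': array([ 1.79906604e+02, -7.64311322e-03, -1.64548948e+02]), 'force': array([-0.0602698 ,  1.23366829, -1.08369197]), 'moment': array([ 0.0167865 ,  0.00985164, -0.02751444]), 'gripper_force': 0.0, 'opening': 0.08799572943241304}
scene {'camera_matrix': array([[512.52002574,   0.        , 277.33704775],
       [  0.        , 512.52002574, 209.32798046],
       [  0.        ,   0.        ,   1.        ]]), 'eye': array([-0.01715117,  0.64480902,  1.18758225]), 'orientation': array([-1.38670469e+02, -8.89953579e-02, -1.45326220e+02])}
side {'camera_matrix': array([[438.30074079,   0.        , 275.25157505],
       [  0.        , 438.30074079, 209.39826924],
       [  0.        ,   0.        ,   1.        ]]), 'eye': array([ 0.19686756, -1.09506702,  0.85479619]), 'orientation': array([-124.90437668,    0.49608809,  -19.1638047 ])}
```

View pics/scene0.png

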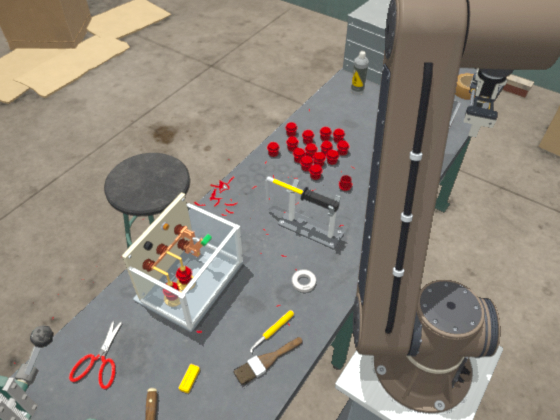

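View pics/side0.png

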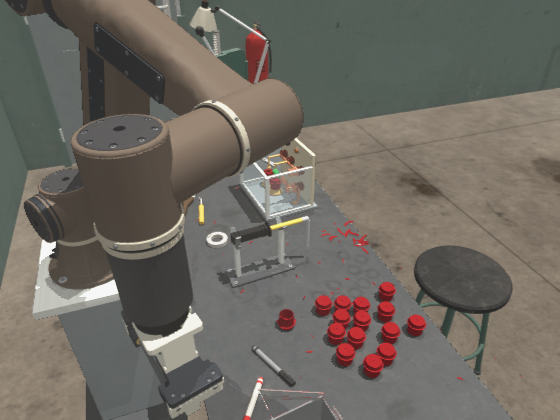

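The scene view shows the stick with its handle at about (320,200) and rod to (270,180), the stand around (185,265), the green paddle at (206,239) and the ring at (304,281). In the side view the handle is at (250,235) and the paddle at about (277,172).

Run:
```python
from h import *
np.set_printoptions(precision=4,suppress=True)
for n,boxes in (("scene",dict(rod=(262,170,312,198),hand=(296,184,345,215),green=(198,230,216,248),board=(122,195,192,280),stand=(120,190,250,330),plate=(270,205,350,250))),("side",dict(rod=(265,212,312,235),hand=(225,220,275,248),green=(268,164,286,180),stand=(235,130,325,225)))):
    z=np.load(n+"0.npz"); W=z['W'];p=z['p'].astype(int)
    hsv=cv2.cvtColor(z['p'],cv2.COLOR_BGR2HSV).astype(int)
    H,S,V=hsv[...,0],hsv[...,1],hsv[...,2]
    for k,(a,b,c,d) in boxes.items():
        w=W[b:d,a:c].reshape(-1,3); h,s,v=[q[b:d,a:c].ravel() for q in (H,S,V)]
        m=np.isfinite(w[:,0])
        if k=='rod': m&=(h>20)&(h<35)&(s>150)&(v>120)&(w[:,2]>.1)
        if k=='hand': m&=(v<70)&(w[:,2]>.11)&(w[:,2]<.2)
        if k=='green': m&=(h>45)&(h<90)&(s>120)
        if k=='board': m&=(h>15)&(h<35)&(s>20)&(s<110)&(v>150)&(w[:,2]>.03)
        if k=='stand': m&=(w[:,2]>.006)&(w[:,2]<.02)
        if k=='plate': m&=(w[:,2]>.005)&(w[:,2]<.012)
        q=w[m]
        if len(q)<4: print(n,k,len(q)); continue
        xy=q[:,:2]-q[:,:2].mean(0); ev,U=np.linalg.eigh(xy.T@xy)
        t=xy@U[:,1]
        print(n,k,len(q),'mean',q.mean(0),'med',np.median(q,0),'zr',np.percentile(q[:,2],[2,98]),'yaw',np.degrees(np.arctan2(U[1,1],U[0,1])),'ext',q[:,:2].mean(0)+np.outer(np.percentile(t,[1,99]),U[:,1]).ravel()[:2],q[:,:2].mean(0)+np.outer(np.percentile(t,[1,99]),U[:,1]).ravel()[2:])
        if k in('stand',): print(' rect',cv2.minAreaRect(q[:,:2].astype(np.float32)*1000))
```

```text
scene rod 119 mean [ 0.5291 -0.1978  0.1446] med [ 0.5289 -0.1974  0.1447] zr [0.139  0.1511] yaw -176.15683122353886 ext [ 0.5756 -0.1946] [ 0.4849 -0.2007]
scene hand 175 mean [ 0.4361 -0.1984  0.1449] med [ 0.4406 -0.1982  0.1453] zr [0.1332 0.1579] yaw -175.5040586265525 ext [ 0.4766 -0.1952] [ 0.3742 -0.2032]
scene green 67 mean [0.5986 0.0769 0.1405] med [0.5968 0.0785 0.1437] zr [0.0944 0.1484] yaw 128.09628260692023 ext [0.6438 0.0192] [0.5898 0.088 ]
scene board 1805 mean [0.6929 0.1463 0.1445] med [0.6929 0.1458 0.1542] zr [0.0365 0.2057] yaw 95.02544060571256 ext [0.703  0.0317] [0.6827 0.2624]
scene stand 1447 mean [0.6302 0.1214 0.0125] med [0.6444 0.1123 0.0123] zr [0.0064 0.0194] yaw 109.31182801932185 ext [ 0.7294 -0.1618] [0.5779 0.2705]
 rect ((687.6566162109375, 72.701171875), (350.05352783203125, 491.9031982421875), 36.765079498291016)
scene plate 952 mean [ 0.4455 -0.2045  0.0082] med [ 0.4462 -0.2019  0.0081] zr [0.0052 0.0117] yaw -171.3338107477378 ext [ 0.5427 -0.1897] [ 0.3523 -0.2187]
side rod 8 mean [ 0.5325 -0.2048  0.1411] med [ 0.5375 -0.2052  0.1409] zr [0.1392 0.1428] yaw -177.79986683664694 ext [ 0.5683 -0.2034] [ 0.4964 -0.2062]
side hand 262 mean [ 0.4355 -0.2173  0.1434] med [ 0.4384 -0.2182  0.1434] zr [0.1306 0.1562] yaw -175.93543241851302 ext [ 0.4782 -0.2142] [ 0.3761 -0.2215]
side green 15 mean [0.597  0.077  0.1437] med [0.5971 0.0779 0.1434] zr [0.1398 0.1488] yaw 99.69638423227208 ext [0.5989 0.0664] [0.5954 0.0867]
side stand 331 mean [0.5949 0.063  0.0132] med [0.5686 0.0233 0.0129] zr [0.0065 0.0197] yaw 133.23431114982432 ext [ 0.6741 -0.0211] [0.4678 0.1982]
 rect ((640.4466552734375, 128.11073303222656), (276.0671691894531, 260.93792724609375), 1.675488829612732)
```

Request:
step_arm:
  moves:
    - [[1.2,2.2,1,-0.02,8.7],[1.2,2.2,1,-0.02,8.7],[1.2,2.2,1,-0.02,8.7],[1.2,2.2,1,-0.02,8.7],[1.2,2.2,0,-0.02,8.7],[1.2,2.2,0,-0.02,8.7],[1.2,2.2,0,-0.02,8.7],[1.2,2.2,0,-0.02,8.7],[1.2,2.2,0,-0.02,8.7],[1.2,2.2,0,-0.017,8.7]]

```text
clock: 1.1
tool_pos: [0.3001, -0.4295, 0.2662]
orientation: [180.0, -0.0, -175.9]
force: [1.0, -0.4, 1.1]
opening: 0.0869
gripper_force: 0.0
```

Request:
step_arm:
  moves:
    - [[1.2,2.2,0,0,8.7],[1.2,2.2,0,0,8.7],[1.2,2.2,0,0,8.7],[1.2,2.2,0,0,8.7],[1.2,2.2,0,0,8.7],[1.2,2.2,0,0,8.7],[1.2,2.2,0,0,8.7],[1.2,2.2,0,0,8.7],[1.2,2.2,0,0,8.7],[1.2,2.2,0,0,8.7]]

```text
clock: 2.1
tool_pos: [0.42, -0.2095, 0.2664]
orientation: [180.0, -0.0, -175.8]
force: [-0.1, -0.3, 0.0]
opening: 0.0872
gripper_force: 0.0
```

Request:
step_arm:
  moves:
    - [[0.7,0.2,0,0,8.7],[0.8,0,0,0,8.7],[0,0,0,0,8.7],[0,0,0,0,8.7]]

```text
clock: 2.5
tool_pos: [0.4346, -0.2091, 0.2662]
orientation: [180.0, -0.0, -175.9]
force: [-0.5, -0.1, 0.2]
opening: 0.0873
gripper_force: 0.0
```

Run:
```python
from h import *
o=ctrl.get_obs(); print(o['tool_pos'],o['orientation'])
i,p,d=grab("wrist"); print(i); cv2.imwrite("pics/w1.png",p); np.savez("w1.npz",W=world(i,d),p=p)
i,p,d=grab("scene"); cv2.imwrite("pics/scene1.png",p); np.savez("scene1.npz",W=world(i,d),p=p)
```

```text
[ 0.43461388 -0.20912685  0.26623056] [ 1.79992829e+02 -4.98270748e-02 -1.75878479e+02]
{'camera_matrix': array([[350.08828563,   0.        , 277.4767032 ],
       [  0.        , 350.08828563, 212.71428229],
       [  0.        ,   0.        ,   1.        ]]), 'eye': array([ 0.3558172 , -0.21414808,  0.42525985]), 'orientation': array([1.63243043e+02, 3.37493562e-02, 9.41088250e+01])}
```

View pics/w1.png

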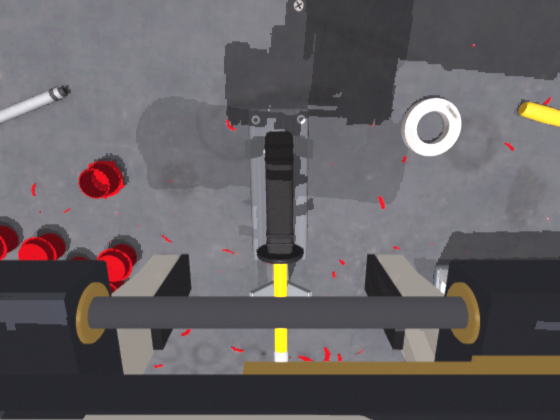

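The wrist view shows the handle running from about (279,133) to the disc at (280,253), with the rod continuing down under the gripper bar.

Run:
```python
from h import *
np.set_printoptions(precision=4,suppress=True)
z=np.load("w1.npz");W=z['W']
for r in (135,150,170,190,210,230,245):
    s=W[r,255:305]; m=s[:,2]>.135; print(r,s[m].mean(0),s[m][:,1].min(),s[m][:,1].max(), m.sum())
for r in range(246,290,3): print(r,W[r,280])
z=np.load("scene1.npz");W=z['W'];p=z['p']
h,s,v=[a.astype(int) for a in cv2.split(cv2.cvtColor(p,cv2.COLOR_BGR2HSV))]
m=(h>45)&(h<90)&(s>120); m[:225]=0;m[255:]=0;m[:,:190]=0;m[:,220:]=0
q=W[m]; q=q[(q[:,0]<.63)&(q[:,2]>.1)]
c,sn=np.cos(np.radians(5)),np.sin(np.radians(5))
o=np.array([.623,.141]); l=np.stack([(q[:,0]-o[0])*c+(q[:,1]-o[1])*sn,-(q[:,0]-o[0])*sn+(q[:,1]-o[1])*c,q[:,2]],1)
print(len(q),np.percentile(l,[2,10,50,90,98],axis=0))
# stand guard / board in stand frame
f=W.reshape(-1,3); L=np.stack([(f[:,0]-o[0])*c+(f[:,1]-o[1])*sn,-(f[:,0]-o[0])*sn+(f[:,1]-o[1])*c,f[:,2]],1)
g=(np.abs(L[:,0])<.13)&(np.abs(L[:,1])<.15)
t=L[g&(L[:,2]>.155)&(L[:,2]<.172)&(L[:,0]<.05)]
print('guardtop',np.percentile(t,[1,5,10,50,90,95,99],axis=0))
t=t[t[:,0]<-.07]; print('front', len(t),np.polyfit(t[:,1],t[:,0],1) if len(t)>5 else '',np.percentile(t,[1,50,99],axis=0))
t=L[g&(L[:,2]>.197)]; t=t[t[:,0]>.05];print('boardtop',np.percentile(t,[1,10,50,90,99],axis=0),np.polyfit(t[:,1],t[:,0],1))
```

```text
135 [ 0.3759 -0.2121  0.1529] -0.22158893691614995 -0.20256937935287964 26
150 [ 0.3873 -0.2104  0.152 ] -0.2292311432840523 -0.19189045403076074 46
170 [ 0.4027 -0.2101  0.1532] -0.2207575781296657 -0.1994842747419946 28
190 [ 0.4185 -0.2086  0.1537] -0.21894370492947748 -0.19812994155400523 27
210 [ 0.4351 -0.2074  0.1533] -0.2179076832801268 -0.1967409840845122 27
230 [ 0.4523 -0.2061  0.1531] -0.2169202173188677 -0.19526690418951 27
245 [ 0.4651 -0.2048  0.1542] -0.21514040681136493 -0.19449965242326353 26
246 [ 0.466  -0.2043  0.154 ]
249 [ 0.469  -0.2041  0.1532]
252 [ 0.4712 -0.2039  0.1545]
255 [ 0.4738 -0.2037  0.1548]
258 [ 0.4743 -0.2037  0.1597]
261 [ 0.4766 -0.2035  0.1606]
264 [ 0.4855 -0.2028  0.1472]
267 [ 0.4886 -0.2026  0.1468]
270 [ 0.4916 -0.2023  0.1465]
273 [ 0.4944 -0.2021  0.1466]
276 [ 0.497  -0.2019  0.1472]
279 [ 0.5003 -0.2017  0.1464]
282 [ 0.5035 -0.2015  0.1459]
285 [ 0.5056 -0.2013  0.1476]
288 [ 0.5083 -0.2011  0.148 ]
65 [[-0.0382 -0.0754  0.1363]
 [-0.0371 -0.0713  0.1385]
 [-0.0315 -0.0601  0.1436]
 [-0.027  -0.0485  0.1466]
 [-0.0221 -0.0462  0.1497]]
guardtop [[-0.094  -0.1247  0.1553]
 [-0.0925 -0.1223  0.1568]
 [-0.0917 -0.1199  0.1591]
 [-0.0819  0.0151  0.165 ]
 [ 0.0229  0.1179  0.1682]
 [ 0.0353  0.1191  0.169 ]
 [ 0.0464  0.1209  0.1701]]
front 430 [-0.0012 -0.088 ] [[-0.0945 -0.1245  0.1554]
 [-0.0896  0.0103  0.1648]
 [-0.071   0.1209  0.1706]]
boardtop [[ 0.0675 -0.1168  0.1973]
 [ 0.0689 -0.0934  0.1992]
 [ 0.0731  0.009   0.2038]
 [ 0.0795  0.099   0.207 ]
 [ 0.0819  0.1149  0.2088]] [-0.0023  0.0738]
```

Request:
step_arm:
  moves:
    - [[0.3,0.15,-1.5,0.01,8.7],[0,0,-1.5,0,8.7],[0,0,-1.5,0,8.7],[0,0,-1.5,0,8.7],[0,0,-1.5,0,8.7],[0,0,-1.5,0,8.7],[0,0,-1.5,0,8.7],[0,0,-1.5,0,8.7],[0,0,-1.5,0,8.7],[0,0,-1,0,8.7]]

```text
clock: 3.6
tool_pos: [0.4372, -0.2074, 0.1207]
orientation: [180.0, -0.1, -175.3]
force: [-0.2, 0.3, -0.3]
opening: 0.0872
gripper_force: 0.0
```

Request:
step_arm:
  moves:
    - [[0,0,0,0,5],[0,0,0,0,3],[0,0,0,0,1.5],[0,0,0,0,1],[0,0,0,0,0.5],[0,0,0,0,0.5],[0,0,0,0,0.5],[0,0,0,0,0.5],[0,0,0,0,0.5]]

```text
clock: 4.5
tool_pos: [0.4379, -0.2071, 0.1216]
orientation: [-180.0, -0.0, -175.3]
force: [-0.1, -1.3, -0.5]
opening: 0.022
gripper_force: 30.0
```

Request:
step_arm:
  moves:
    - [[0,0,0.5,0,0.5],[0,0,1,0,0.5],[0,0,1.5,0,0.5],[0,0,2,0,0.5],[0,0,2,0,0.5],[0,0,2,0,0.5],[0,0,2,0,0.5],[0,0,2,0,0.5],[0,0,2,0,0.5],[0,0,1,0,0.5]]

```text
clock: 5.5
tool_pos: [0.4384, -0.2072, 0.284]
orientation: [-180.0, 0.2, -175.2]
force: [0.3, 0.1, -1.8]
opening: 0.0217
gripper_force: 30.0
```

Run:
```python
from h import *
np.set_printoptions(precision=4,suppress=True)
o=ctrl.get_obs(); print(o['tool_pos'],o['force'],o['moment'])
i,p,d=grab("side"); cv2.imwrite("pics/side2.png",p)
W=world(i,d)
h,s,v=[a.astype(int) for a in cv2.split(cv2.cvtColor(p,cv2.COLOR_BGR2HSV))]
m=(h>20)&(h<35)&(s>150)&(v>100)&(W[...,2]>.2)&(W[...,2]<.4)&(W[...,0]>.45)
q=W[m]; print(len(q)); 
if len(q): print(np.percentile(q,[2,50,98],axis=0),'pitch',np.degrees(np.arctan(np.polyfit(q[:,0],q[:,2],1)[0])),'yaw',np.degrees(np.arctan(np.polyfit(q[:,0],q[:,1],1)[0])))
```

```text
[ 0.4384 -0.2072  0.284 ] [ 0.3198  0.0527 -1.8207] [-0.034  -0.0219 -0.0166]
22
[[ 0.5197 -0.2083  0.3024]
 [ 0.5471 -0.204   0.3047]
 [ 0.5724 -0.1978  0.307 ]] pitch -0.20265897682056344 yaw 6.4082751028046285
```

View pics/side2.png

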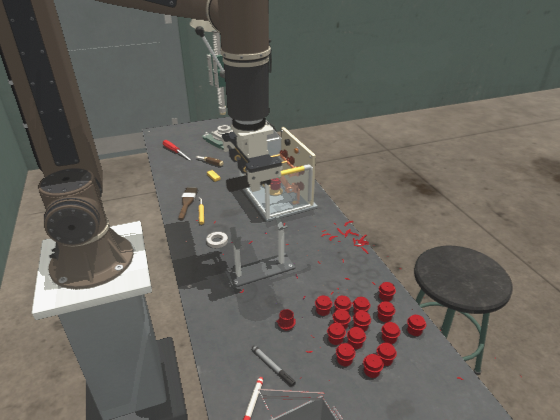

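The side view shows the stick held level (rod at about (290,171)), clear above its rest.

Request:
step_arm:
  moves:
    - [[-0.3,1,0,0,0.5],[-0.3,2,0,0,0.5],[-0.3,2,0,0,0.5],[-0.3,2,0,0,0.5],[-0.3,2,0,0,0.5],[-0.3,2,0,0,0.5],[-0.3,2,0,0,0.5],[-0.3,2,0,0,0.5],[-0.3,2,0,0,0.5],[-0.2,2,0,0,0.5]]

```text
clock: 6.55
tool_pos: [0.4077, -0.0161, 0.2805]
orientation: [-180.0, -0.1, -175.3]
force: [-0.0, 0.5, -1.7]
opening: 0.022
gripper_force: 30.0
```

Request:
step_arm:
  moves:
    - [[0,2,0,0,0.5],[0,2,0,0,0.5],[0,2,0,0,0.5],[0,1.5,0,0,0.5],[0,0.5,0,0,0.5],[0,0,0,0,0.5],[0,0,0,0,0.5]]

```text
clock: 7.25
tool_pos: [0.4085, 0.0626, 0.2811]
orientation: [-180.0, -0.0, -175.2]
force: [-0.4, -0.3, -1.8]
opening: 0.0217
gripper_force: 30.0
```

```bash
cat > look.py <<'E'
from h import *
import sys
np.set_printoptions(precision=4,suppress=True)
o=ctrl.get_obs(); print(o['tool_pos'],o['orientation'],o['force'],o['moment'])
c,sn=np.cos(np.radians(5)),np.sin(np.radians(5)); O=np.array([.623,.141])
A=np.array([[c,sn],[-sn,c]])
for n in ("scene","side"):
    i,p,d=grab(n); W=world(i,d); L=W.copy(); L[...,:2]=(W[...,:2]-O)@A.T
    h,s,v=[a.astype(int) for a in cv2.split(cv2.cvtColor(p,cv2.COLOR_BGR2HSV))]
    near=(abs(L[...,1]+.06)<.06)&(L[...,0]>-.2)&(L[...,0]<.06)
    for k,m in (('green',(h>45)&(h<90)&(s>120)&(L[...,2]>.1)&(L[...,2]<.18)),('yellow',(h>20)&(h<35)&(s>150)&(v>100)&(L[...,2]>.17))):
        q=L[m&near]
        if len(q)>3: print(n,k,len(q),np.percentile(q,[3,50,97],axis=0).tolist(), 'slopes z,y',np.polyfit(q[:,0],q[:,2],1)[0],np.polyfit(q[:,0],q[:,1],1)[0])
    K=np.array(i['camera_matrix']); Rm=rot(i['orientation'])
    pt=np.array([*(O+A.T@np.array([-.05,-.06])),.17]); q=K@(Rm.T@(pt-np.array(i['eye']))); u,w=(q[:2]/q[2]).astype(int)
    a=p[max(0,w-55):w+55,max(0,u-70):u+70]; cv2.imwrite(f"pics/{n}_{sys.argv[1]}.png",cv2.resize(a,None,fx=4,fy=4,interpolation=cv2.INTER_CUBIC))
E
python3 look.py a
```

```text
[0.4085 0.0626 0.2811] [-179.9774   -0.0496 -175.24  ] [-0.3579 -0.2891 -1.8232] [-0.0292 -0.0349 -0.0266]
scene green 64 [[-0.037968309731600744, -0.07344234662060671, 0.13620077115235524], [-0.03218980281265522, -0.05992167793722532, 0.14389341418039392], [-0.022651177050695335, -0.04745886841475128, 0.14919891545708647]] slopes z,y -0.05375174508244611 0.29285425725654846
scene yellow 94 [[-0.1292644879762074, -0.06372558341101518, 0.29833071071598755], [-0.10599613996606425, -0.057364025862729276, 0.30417939614528405], [-0.08297544776455482, -0.05378874399992348, 0.30792168698781774]] slopes z,y 0.015981388301893728 -0.03069546293014214
side green 15 [[-0.03679241909091378, -0.07342966793469347, 0.14115684406969292], [-0.03155101383163905, -0.06340152442310473, 0.14502231316153358], [-0.026215747810131414, -0.05165917264675117, 0.146718750321194]] slopes z,y 0.2926479947093299 0.1794349733173775
side yellow 28 [[-0.17045346028709243, -0.07008795367357742, 0.29974541801883864], [-0.13059285660733766, -0.0664657737050243, 0.3019562918971064], [-0.08943690520684677, -0.06234888364613907, 0.30439932580805457]] slopes z,y -0.012029791388376334 0.0012707898520344229
```

View pics/scene_a.png

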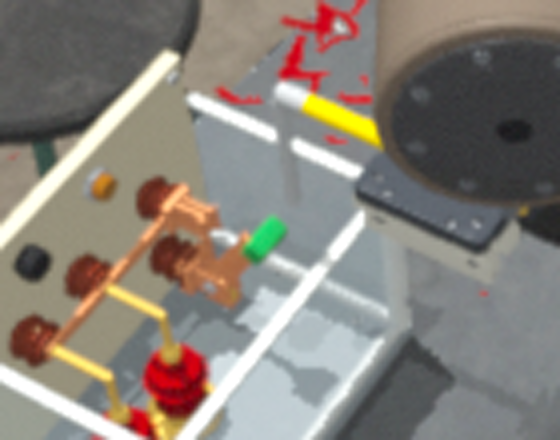

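The crop shows the leg hanging from the white bend at (290,95) down to about (292,200), with the green paddle at (265,240) and the guard's front rail passing through (340,240).

Run:
```python
from h import *
np.set_printoptions(precision=4,suppress=True)
c,sn=np.cos(np.radians(5)),np.sin(np.radians(5)); O=np.array([.623,.141]); A=np.array([[c,sn],[-sn,c]])
for n in ("scene","side"):
    i,p,d=grab(n); W=world(i,d); L=W.copy(); L[...,:2]=(W[...,:2]-O)@A.T
    for zl in (.19,.21,.23,.25,.27,.29):
        q=L[(L[...,2]>zl)&(L[...,2]<zl+.02)&(abs(L[...,1]+.06)<.03)&(abs(L[...,0]+.065)<.04)]
        if len(q): print(n,zl,len(q),np.median(q,0),q[:,0].min(),q[:,0].max(),q[:,2].min())
```

```text
scene 0.19 11 [-0.0621 -0.0583  0.2025] -0.06363994325506928 -0.0553597584404901 0.1984469475532359
scene 0.21 22 [-0.0624 -0.0585  0.2208] -0.06692662433678742 -0.05725666153656151 0.21147010859308213
scene 0.23 23 [-0.0614 -0.0572  0.2409] -0.06565636974658294 -0.056495584999336525 0.23051684215324386
scene 0.25 22 [-0.0612 -0.0586  0.2587] -0.0654191526093323 -0.05645448514432571 0.2502264779755172
scene 0.27 24 [-0.0625 -0.0584  0.2789] -0.06517299965139542 -0.055186483523529006 0.2700272758673098
scene 0.29 99 [-0.0812 -0.058   0.3041] -0.10405402406838489 -0.05779477083742614 0.29032953236674053
side 0.19 9 [-0.0583 -0.0638  0.2019] -0.06294041556950242 -0.056221449173070696 0.19733420289800063
side 0.21 20 [-0.0602 -0.0653  0.2201] -0.06458169509802737 -0.05642500250814557 0.21026904520107315
side 0.23 15 [-0.0596 -0.0656  0.2401] -0.06290090759913564 -0.05592323102131526 0.23349669668589623
side 0.25 17 [-0.0602 -0.0664  0.259 ] -0.06237930983330044 -0.05611413904908449 0.25003369569444867
side 0.27 19 [-0.0591 -0.0667  0.2812] -0.06304666941533557 -0.05455406859486244 0.27060886936906203
side 0.29 64 [-0.079  -0.0661  0.3018] -0.10392530968755101 -0.05544047208168733 0.2907518382357761
```

Request:
step_arm:
  moves:
    - [[0,0,-0.6,0,0.5],[0,0,-1.2,0,0.5],[0,0,-1.2,0,0.5],[0,0,-1.2,0,0.5],[0,0,-1.2,0,0.5],[0,0,-1.2,0,0.5],[0,0,-1.2,0,0.5],[0,0,-1.2,0,0.5],[0,0,-0.8,0,0.5],[0,0,-0.6,0,0.5]]

```text
clock: 8.45
tool_pos: [0.4087, 0.0628, 0.1767]
orientation: [-180.0, -0.0, -175.3]
force: [0.6, 0.2, -1.0]
opening: 0.0219
gripper_force: 30.0
```

Request:
step_arm:
  moves:
    - [[0.5,0.04,0,0,0.5],[0.5,0.04,0,0,0.5],[0.5,0.04,0,0,0.5],[0.4,0.04,0,0,0.5],[0.4,0.04,0,0,0.5],[0.4,0.04,0,0,0.5],[0.3,0.03,0,0,0.5],[0,0,0,0,0.5]]

```text
clock: 9.25
tool_pos: [0.4394, 0.0657, 0.1775]
orientation: [-180.0, 0.0, -175.3]
force: [-0.5, 0.2, -1.5]
opening: 0.0216
gripper_force: 30.0
```

```bash
python3 look.py b
```

```text
[0.4394 0.0657 0.1775] [-179.9995    0.0096 -175.2677] [-0.5025  0.159  -1.4733] [-0.0305  0.0659  0.0161]
scene green 47 [[-0.022049487422080884, -0.06953204849156325, 0.14252144872886147], [-0.01451936052646379, -0.05425529862077139, 0.1523281616990575], [-0.00814805442507176, -0.04637331122844404, 0.1571101887611445]] slopes z,y -0.08085065593083146 -0.43736022818307496
scene yellow 29 [[-0.06624470595600848, -0.0640101288987554, 0.19554246266796937], [-0.06068300407467384, -0.05816569752851874, 0.19989590035031923], [-0.05141880751212611, -0.05363559470384102, 0.2063027105260636]] slopes z,y 0.01603939335628213 -0.08214154389613473
side green 13 [[-0.018438719087340932, -0.07584114238577509, 0.15098155266325736], [-0.014824196168139327, -0.06432036434585833, 0.15243990643288496], [-0.010459275972375228, -0.05331454923605913, 0.15482987119599706]] slopes z,y 0.2229930139570592 0.9478874035988614
side yellow 13 [[-0.11810548113367078, -0.07066982651287329, 0.1968555711512024], [-0.08864449725928886, -0.06763720625707541, 0.1988839803643625], [-0.055423690132803606, -0.06405367890111684, 0.20175339974313947]] slopes z,y -0.012702671541093944 0.020445723083052588
```

View pics/scene_b.png

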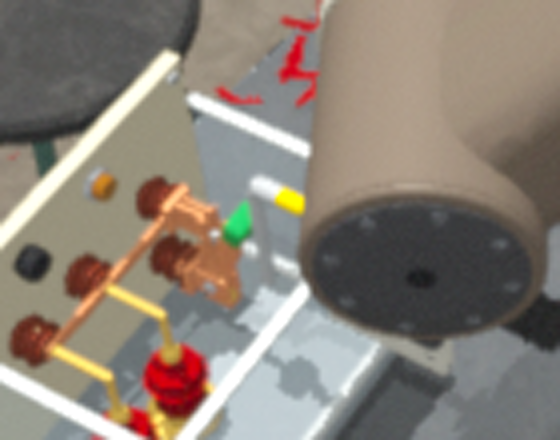

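The crop shows the leg against the green paddle at (240,222), which is moving inward; the rod is well above the guard.

Request:
step_arm:
  moves:
    - [[0.3,0.03,0,0,0.5],[0.3,0.03,0,0,0.5],[0.3,0.03,0,0,0.5],[0.2,0.02,0,0,0.5],[0.2,0.02,0,0,0.5]]

```text
clock: 9.85
tool_pos: [0.4521, 0.067, 0.1775]
orientation: [-180.0, -0.0, -175.3]
force: [-1.0, -0.6, -1.6]
opening: 0.0219
gripper_force: 30.0
```

Request:
step_arm:
  moves:
    - [[0.2,0.02,0,0,0.5],[0.15,0.01,0,0,0.5],[0.15,0.01,0,0,0.5]]

```text
clock: 10.15
tool_pos: [0.4561, 0.067, 0.1772]
orientation: [-180.0, -0.1, -175.3]
force: [-6.6, 0.7, 0.6]
opening: 0.0218
gripper_force: 30.0
```

Request:
step_arm:
  moves:
    - [[0.15,0.01,0,0,0.5],[0.15,0.02,0,0,0.5]]

```text
clock: 10.35
tool_pos: [0.4587, 0.0672, 0.1773]
orientation: [-180.0, -0.1, -175.3]
force: [-8.0, -0.6, 2.7]
opening: 0.0218
gripper_force: 30.0
```

Request:
step_arm:
  moves:
    - [[0.15,0.01,0,0,0.5],[0.15,0.01,0,0,0.5]]

```text
clock: 10.55
tool_pos: [0.4615, 0.0673, 0.1772]
orientation: [-180.0, -0.2, -175.3]
force: [-8.8, -0.4, 3.2]
opening: 0.0216
gripper_force: 30.0
```

Request:
step_arm:
  moves:
    - [[0.15,0.01,0,0,0.5],[0.15,0.01,0,0,0.5]]

```text
clock: 10.75
tool_pos: [0.464, 0.0673, 0.1771]
orientation: [-180.0, -0.2, -175.3]
force: [-10.7, 0.2, 2.4]
opening: 0.022
gripper_force: 30.0
```

```bash
python3 look.py c
```

```text
[0.464  0.0673 0.1771] [-179.9539   -0.2083 -175.2764] [-10.6527   0.2338   2.3505] [-0.1256  3.3062  0.1317]
scene green 45 [[0.0015551184261758527, -0.06530563096082682, 0.14476766888654544], [0.008132576665988206, -0.05246959277651353, 0.15792481286589144], [0.014616667199540892, -0.04763958268566104, 0.16333321326695213]] slopes z,y 0.6286917632046738 -0.5115809283681714
side green 13 [[0.0035196035215898976, -0.07532689135364358, 0.15699543104781458], [0.008616277227808583, -0.07025135849261677, 0.1593807111115938], [0.013782025455648831, -0.05680558106138946, 0.16185427615111653]] slopes z,y -0.05149290225412403 0.5251669506097473
side yellow 12 [[-0.08890370368715797, -0.071361335559844, 0.19694477540832708], [-0.059367223312940545, -0.06495464371593951, 0.19860328243711634], [-0.031101707201430094, -0.06216335469177546, 0.20306764598979152]] slopes z,y 0.0404331025447816 -0.04725243041284279
```

Request:
step_arm:
  moves:
    - [[0.15,0.01,0,0,0.5],[0.15,0.01,0,0,0.5]]

```text
clock: 11.05
tool_pos: [0.4665, 0.0673, 0.1769]
orientation: [-179.9, -0.3, -175.3]
force: [-11.3, -0.7, 3.6]
opening: 0.0215
gripper_force: 30.0
```

Request:
step_arm:
  moves:
    - [[0.1,0.01,0,0,0.5],[0.1,0.01,0,0,0.5]]

```text
clock: 11.25
tool_pos: [0.469, 0.0677, 0.1771]
orientation: [-180.0, -0.2, -175.3]
force: [-9.9, -0.4, 3.2]
opening: 0.0221
gripper_force: 30.0
```

Request:
step_arm:
  moves:
    - [[0.1,0.01,0,0,0.5]]

```text
clock: 11.35
tool_pos: [0.4701, 0.0678, 0.1771]
orientation: [-180.0, -0.2, -175.3]
force: [-3.1, -0.8, -2.6]
opening: 0.0218
gripper_force: 30.0
```

Request:
step_arm:
  moves:
    - [[0.1,0.01,0,0,0.5]]

```text
clock: 11.45
tool_pos: [0.4705, 0.0677, 0.1766]
orientation: [-179.9, -0.3, -175.3]
force: [-10.5, -1.2, 0.6]
opening: 0.022
gripper_force: 30.0
```

```bash
python3 look.py d
```

```text
[0.4705 0.0677 0.1766] [-179.9362   -0.2859 -175.2992] [-10.5375  -1.244    0.581 ] [-0.3038  3.8863  0.0577]
scene green 32 [[0.010490291472343698, -0.06712338480460661, 0.14843820750620038], [0.016987401779906743, -0.052661430743705065, 0.15859162127695248], [0.02199348412326174, -0.04757168012236352, 0.16320946855674148]] slopes z,y -0.12025775045230054 -0.6915794271770509
side green 13 [[0.011562934053254587, -0.07708688790671225, 0.157039683966734], [0.015767913718746192, -0.06724761715748154, 0.15928766845171638], [0.020850372741330617, -0.05403118986124439, 0.16087730482151924]] slopes z,y -0.08587920159623953 0.31825574849810645
side yellow 13 [[-0.08254608091108959, -0.07084447869317032, 0.195422589769059], [-0.052069217727198094, -0.06543472866401104, 0.19811190737155804], [-0.024103284801868605, -0.06202064316025983, 0.2013328883981571]] slopes z,y 0.030459340452784513 -0.0360381607844193
```

Request:
step_arm:
  moves:
    - [[0.05,0,0,0,0.5]]

```text
clock: 11.65
tool_pos: [0.4705, 0.0675, 0.1764]
orientation: [-179.9, -0.3, -175.3]
force: [-11.7, -1.0, 2.0]
opening: 0.0221
gripper_force: 30.0
```

```bash
python3 look.py e
```

```text
[0.4705 0.0675 0.1764] [-179.9205   -0.3442 -175.3008] [-11.6953  -0.9635   1.9909] [-0.1629  4.1463  0.0739]
scene green 34 [[0.00977568315865725, -0.0666379024741786, 0.14632585465206482], [0.01655244460826119, -0.05094125373977614, 0.1592497044927783], [0.022526786715100725, -0.04649985520514662, 0.16519328565250968]] slopes z,y -0.18614964602920359 -0.6855064896540006
side green 12 [[0.011123468253708507, -0.07601134279015624, 0.15792549308792536], [0.015842487885399666, -0.06507160744468285, 0.15900907285644555], [0.019972642792244574, -0.05522027659682028, 0.16174062678188025]] slopes z,y 0.14754494687586556 0.02012603313764499
side yellow 15 [[-0.0844060002887047, -0.07154632559221442, 0.19612471143846533], [-0.05421388541416194, -0.0654606537493088, 0.19802722232125258], [-0.024370270055304392, -0.06157932173573011, 0.20165625192892836]] slopes z,y -0.0015480205363304542 0.0317808920130856
```

Request:
step_arm:
  moves:
    - [[0.1,0,0,0,0.5]]

```text
clock: 11.85
tool_pos: [0.4706, 0.0673, 0.1762]
orientation: [-179.9, -0.4, -175.3]
force: [-16.2, -0.3, 5.1]
opening: 0.0216
gripper_force: 30.0
```

Request:
step_arm:
  moves:
    - [[0.1,0,0,0,0.5]]

```text
clock: 11.95
tool_pos: [0.4706, 0.0669, 0.176]
orientation: [-179.9, -0.5, -175.3]
force: [-20.6, -0.3, 6.6]
opening: 0.0222
gripper_force: 30.0
```

Request:
step_arm:
  moves:
    - [[0,0,0,0,0.5],[0,0,0,0,0.5]]

```text
clock: 12.15
tool_pos: [0.4706, 0.067, 0.176]
orientation: [-179.9, -0.5, -175.3]
force: [-18.1, 1.0, 5.6]
opening: 0.0218
gripper_force: 30.0
```

Request:
step_arm:
  moves:
    - [[-0.2,0,0,0,0.5],[-0.2,0,0,0,0.5],[-0.4,-0.04,0,0,0.5],[-0.8,-0.07,0,0,0.5],[-0.8,-0.07,0,0,0.5],[-0.8,-0.07,0,0,0.5],[-0.8,-0.07,0,0,0.5],[-0.5,-0.04,0,0,0.5],[0,0,0,0,0.5]]

```text
clock: 13.05
tool_pos: [0.4298, 0.065, 0.1778]
orientation: [180.0, 0.0, -175.2]
force: [0.7, 0.5, -1.6]
opening: 0.0219
gripper_force: 30.0
```

```bash
python3 look.py f
```

```text
[0.4298 0.065  0.1778] [ 179.981     0.0282 -175.2279] [ 0.7345  0.4553 -1.5962] [ 0.015  -0.0793 -0.0025]
scene green 79 [[0.00796044138976771, -0.07363873051045422, 0.14424150340253208], [0.012294558557800173, -0.05795371979960634, 0.15700967641832442], [0.021749840530575094, -0.04804659072652688, 0.16300287744163203]] slopes z,y 0.346947817720548 0.016901909708662746
scene yellow 49 [[-0.08883968255908675, -0.06392825077736575, 0.19856824396680078], [-0.074915858263474, -0.0566646922582708, 0.20315752620284566], [-0.060457818873620034, -0.053376541872965484, 0.20803953472825906]] slopes z,y -0.025648578712416575 -0.03431672966426258
side green 13 [[0.00927061547626136, -0.07403639891160102, 0.15739331378084764], [0.014694651946420157, -0.06577782387168042, 0.16022192322497608], [0.021091782135891423, -0.052697648263063855, 0.1622560855990357]] slopes z,y -0.25162787122818914 0.1813124090895658
side yellow 11 [[-0.12561489453464098, -0.06663672453803571, 0.1980603920166537], [-0.10022238989301924, -0.06321415858273445, 0.1996444761253805], [-0.07173176846916911, -0.0606779014904172, 0.20218917078936638]] slopes z,y 0.062017995324265836 -0.06307196927144021
```

View pics/scene_f.png

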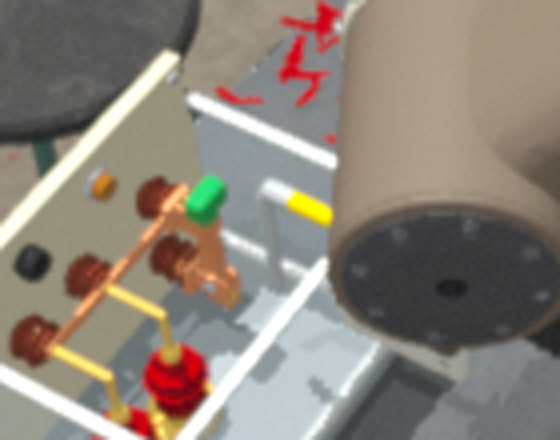

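The blade is upright with its paddle face at x≈8 mm in the stand's frame, so it is home. The leg stands free in the gap between the paddle (205,200) and the guard.

Request:
step_arm:
  moves:
    - [[0,0,0.5,0,0.5],[0,0,1,0,0.5],[0,0,1.3,0,0.5],[0,0,1.3,0,0.5],[0,0,1.3,0,0.5],[0,0,1.3,0,0.5],[0,0,1.3,0,0.5],[0,0,1.3,0,0.5],[0,0,1.2,0,0.5],[0,0,0,0,0.5]]

```text
clock: 14.15
tool_pos: [0.4314, 0.0654, 0.2846]
orientation: [179.9, 0.2, -175.3]
force: [0.1, -0.7, -1.6]
opening: 0.022
gripper_force: 30.0
```

Request:
step_arm:
  moves:
    - [[0,-1,0,0,0.5],[0,-2,0,0,0.5],[0.1,-2,0,0,0.5],[0.1,-2,0,0,0.5],[0.1,-2,0,0,0.5],[0.1,-2,0,0,0.5],[0.1,-2,0,0,0.5],[0.1,-2,0,0,0.5],[0.1,-2,0,0,0.5],[0.1,-2,0,0,0.5]]

```text
clock: 15.15
tool_pos: [0.4376, -0.1263, 0.2817]
orientation: [180.0, -0.1, -175.3]
force: [0.5, 0.5, -1.9]
opening: 0.0221
gripper_force: 30.0
```

Request:
step_arm:
  moves:
    - [[0,-2,0,0,0.5],[0,-2,0,0,0.5],[0,-2,0,0,0.5],[0,-1.5,0,0,0.5],[0,-0.7,0,0,0.5],[0,0,0,0,0.5],[0,0,0,0,0.5]]

```text
clock: 15.85
tool_pos: [0.4381, -0.2068, 0.2822]
orientation: [180.0, -0.0, -175.3]
force: [0.1, 0.4, -1.3]
opening: 0.0215
gripper_force: 30.0
```

```bash
cat > st.py <<'E'
from h import *
np.set_printoptions(precision=4,suppress=True)
o=ctrl.get_obs(); print(o['tool_pos'],o['orientation'],o['force'])
for n in ("scene","side"):
    i,p,d=grab(n); W=world(i,d)
    h,s,v=[a.astype(int) for a in cv2.split(cv2.cvtColor(p,cv2.COLOR_BGR2HSV))]
    q=W[(h>20)&(h<35)&(s>150)&(v>100)&(W[...,2]>.125)&(W[...,2]<.4)&(W[...,0]>.47)&(abs(W[...,1]+.2)<.04)]
    if len(q)>4: print(n,len(q),np.percentile(q,[2,50,98],axis=0).tolist(),'pitch,yaw',np.degrees(np.arctan(np.polyfit(q[:,0],q[:,2],1)[0])),np.degrees(np.arctan(np.polyfit(q[:,0],q[:,1],1)[0])))
    z=o['tool_pos'][2]
    q=W[(W[...,2]>.06)&(W[...,2]<z-.0)&(W[...,0]>.575)&(W[...,0]<.63)&(abs(W[...,1]+.195)<.04)]
    if len(q)>4: print(n,'leg',len(q),np.median(q,0),'tipz',q[:,2].min(),'dx/dz,dy/dz',np.polyfit(q[:,2],q[:,0],1)[0],np.polyfit(q[:,2],q[:,1],1)[0])
E
python3 st.py
```

```text
[ 0.4381 -0.2068  0.2822] [ 179.9801   -0.0357 -175.2834] [ 0.1035  0.4267 -1.3378]
scene 89 [[0.5206097777839886, -0.2021856209629228, 0.3007687034448742], [0.5487277743175152, -0.19500291601289355, 0.30660740965442035], [0.5760769372867802, -0.19010520834403707, 0.31166157262935085]] pitch,yaw 0.18020780397221067 3.8510136525446406
scene leg 87 [ 0.5976 -0.1906  0.2435] tipz 0.20331579572794845 dx/dz,dy/dz -0.01798833318112009 -0.001827607875508624
side 21 [[0.5209310023496342, -0.2070376569326446, 0.30227201203809145], [0.5460564518855615, -0.2028727000620797, 0.3045940219542008], [0.5729468968841223, -0.19860009395222458, 0.3072577409290198]] pitch,yaw 1.9742547710207694 4.131925134992177
side leg 97 [ 0.599  -0.1962  0.2405] tipz 0.2009040784050642 dx/dz,dy/dz -0.0276259030037997 -0.0012872047306642783
```

Request:
step_arm:
  moves:
    - [[0,0,-1,0,0.5],[0,0,-2,0,0.5],[0,0,-2,0,0.5],[0,0,-2,0,0.5],[0,0,-2,0,0.5],[0,0,-2,0,0.5],[0,0,-1.5,0,0.5],[0,0,-1,0,0.5],[0,0,-0.8,0,0.5],[0,0,0,0,0.5]]

```text
clock: 16.95
tool_pos: [0.4379, -0.2067, 0.1386]
orientation: [180.0, -0.1, -175.2]
force: [-0.9, -0.4, -2.2]
opening: 0.0218
gripper_force: 30.0
```

Request:
step_arm:
  moves:
    - [[0,0,-0.4,0,0.5],[0,0,-0.4,0,0.5],[0,0,-0.4,0,0.5],[0,0,-0.3,0,0.5],[0,0,-0.2,0,0.5],[0,0,0,0,0.5]]

```text
clock: 17.55
tool_pos: [0.4384, -0.207, 0.1225]
orientation: [-180.0, -0.0, -175.3]
force: [-0.4, 0.4, -0.3]
opening: 0.0221
gripper_force: 30.0
```

```bash
python3 st.py
```

```text
[ 0.4384 -0.207   0.1225] [-179.9946   -0.0132 -175.2518] [-0.4171  0.3739 -0.2635]
scene 82 [[0.5134628850023809, -0.20254163707844813, 0.14106675478104727], [0.5439111110898085, -0.19588467104387536, 0.14721702370786882], [0.5737790575386763, -0.18949025945187387, 0.15305239888071692]] pitch,yaw 0.578288040165191 4.9433251630622275
scene leg 57 [ 0.5976 -0.1911  0.0911] tipz 0.06009979807506349 dx/dz,dy/dz -0.017498149732055306 0.0010764426630916766
side 12 [[0.5255520088322699, -0.20788996834236181, 0.1435357020028411], [0.5467658290135395, -0.20339287865007866, 0.14482814663621102], [0.569314733960511, -0.20063041900348028, 0.14734775345701587]] pitch,yaw -1.1026056784604568 6.512806893053269
side leg 55 [ 0.5991 -0.1971  0.0893] tipz 0.06044732758157767 dx/dz,dy/dz -0.002976457137658265 -0.011626521992205357
```

Request:
step_arm:
  moves:
    - [[0,0,-0.1,0,0.5],[0,0,0,0,2.4],[0,0,0,0,3],[0,0,0,0,4],[0,0,0,0,5.5],[0,0,0,0,7],[0,0,0,0,7],[0,0,0,0,7]]

```text
clock: 18.45
tool_pos: [0.4384, -0.207, 0.1216]
orientation: [180.0, -0.0, -175.3]
force: [-0.4, -0.3, 0.6]
opening: 0.065
gripper_force: 0.0
```

Request:
step_arm:
  moves:
    - [[0,0,1,0,7],[0,0,1.5,0,7],[0,0,2,0,7],[0,0,2,0,7],[0,0,2,0,7],[0,0,2,0,7],[0,0,2,0,7],[0,0,1.5,0,7],[0,0,0,0,7]]

```text
clock: 19.35
tool_pos: [0.4395, -0.2073, 0.2645]
orientation: [-179.9, 0.3, -175.2]
force: [0.5, 0.5, -0.8]
opening: 0.0698
gripper_force: 0.0
```

```bash
python3 st.py; python3 look.py g
python3 - <<'E'
from h import *
i,p,d=grab("wrist"); W=world(i,d); cv2.imwrite("pics/w2.png",p)
for r in (150,170,190,210,230,245):
    s=W[r,255:305]; m=s[:,2]>.145; print(r,s[m].mean(0).round(4))
for r in range(249,270,3): print(r,W[r,280].round(4))
E
```

```text
[ 0.4395 -0.2073  0.2645] [-179.9261    0.2531 -175.238 ] [ 0.4908  0.4784 -0.8393]
scene 120 [[0.4862061600902201, -0.20533216983585276, 0.13909826552670468], [0.5295655122033132, -0.19762822113319767, 0.14505545173344725], [0.574045016459305, -0.19047228869352378, 0.15008900365767625]] pitch,yaw -0.5849119682427611 4.019749445478571
scene leg 84 [ 0.5941 -0.1917  0.1221] tipz 0.06250299455923525 dx/dz,dy/dz -0.14114505091654914 -0.017363147791432283
side 20 [[0.4903647355579304, -0.20987946700922813, 0.1393244746686749], [0.5370546031780656, -0.20593784376372237, 0.14207691457590588], [0.5705401292804108, -0.20148005715604356, 0.1446923902634446]] pitch,yaw 0.37952320871705936 3.7504615073520036
side leg 113 [ 0.5968 -0.1988  0.1174] tipz 0.06062153270111004 dx/dz,dy/dz -0.14949428008986554 -0.025714774521513644
[ 0.4383 -0.2068  0.2618] [ 179.9892    0.0491 -175.2586] [-0.3059  0.8098 -0.5268] [-0.0431  0.0152 -0.0203]
scene green 80 [[0.006988316654346427, -0.07395925867230496, 0.14461593521412208], [0.012190329743661583, -0.05858081256370358, 0.1574485229950341], [0.021451420815403275, -0.04685352850404229, 0.16194156218535283]] slopes z,y 0.38153614216051357 -0.0599072401887423
side green 15 [[0.010704941928483681, -0.07609083612479693, 0.156787332839857], [0.015849965171508315, -0.06549678999948529, 0.1594167907759101], [0.020744277061046708, -0.05443759512667506, 0.16101325754789322]] slopes z,y -0.035760614749291604 -0.27091334944436535
150 [ 0.3898 -0.2079  0.1527]
170 [ 0.4051 -0.2093  0.1534]
190 [ 0.4207 -0.2081  0.1535]
210 [ 0.4369 -0.2068  0.1535]
230 [ 0.4537 -0.2054  0.1534]
245 [ 0.4666 -0.2043  0.1535]
249 [ 0.4695 -0.2016  0.1545]
252 [ 0.473  -0.2013  0.1525]
255 [ 0.4748 -0.2012  0.1544]
258 [ 0.4747 -0.2012  0.1607]
261 [ 0.4773 -0.201   0.1607]
264 [ 0.4871 -0.2001  0.1454]
267 [ 0.4897 -0.1999  0.1457]
```

View pics/w2.png

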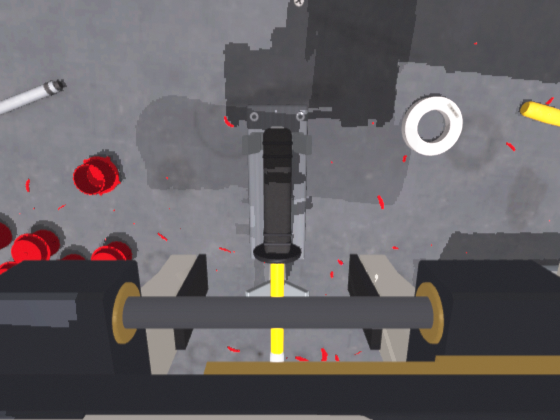

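The stick lies level in its rest as before (handle at (278,190), disc at (277,252)). The ring is unmoved at (432,126) and the blade is still home.

```bash
python3 -c "
from plant import close_job
print(close_job())"
```

```text
the job is handed in; nothing more can be done
None
```

The blade was pushed home to its hard stop with a wrist force of about 20 N in the push direction. The stick is back level in its rest and released, the stand was touched only by the stick as far as I could tell, and the job is handed in at about 20 s; the hand-in gave no verdict.

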